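Kit two gear drives at the repair bench

ROBOT

A 6-joint arm with a two-finger parallel gripper is mounted at the origin on the work surface. World frame = base frame: x ahead of the robot, y to its left, z up, the work surface at z = 0. Lengths are in m, angles in degrees, forces in N, time in s.
With the tool pointing down it reaches from about 0.3 to 0.75 m from the base axis. Payload 8.5 kg.
Tool frame: the origin (TCP) lies on the centre line of the jaws, within the pads' length; the fingertips stand tips_ahead ahead of it and the grasp point (between the pads) lies 3 mm ahead of it (tips_ahead is the distance from the TCP to the fingertips, in m); z points along the fingers, y is the line along which they close (so a half turn about z gives the same grasp; the last joint's range is limited). The gripper opens to 85 mm and grips with 20 to 120 N. Pads are 22 mm wide; open, the fingers measure 114 mm over their backs; the gripper's body (76 mm by 85 mm) begins 54 mm behind the grasp point. The pads swing forward as they close: fully open they stand 13 mm farther back than shut.
Start: joints at [62.664, 21.807, 74.336, -0, 83.858, -12.336], TCP at [0.142, 0.531, 0.253] pointing down, gripper open.
Joint ranges: [-178.18, 178.18], [-50.72, 133.34], [12.68, 142.11], [-81.47, 261.47], [9.98, 163.14], [-165.26, 165.26]. Speed limits (degrees/s): [136.94, 136.94, 180, 180, 180, 180].

INTERFACE

Orientations are given as a 3x3 rotation matrix whose columns are the frame's x, y, z axes.
In Python, from rig import observe, get_image, close_job, tips_ahead gives the robot as it stands.
- The arm moves only by the tool jog_arm, called after "Request:" by a JSON object that holds its "api" and its "payload". Schema: {"type":"object","properties":{"moves":{"type":"object","properties":{"dx":{"type":"array","items":{"type":"number"},"minItems":1,"maxItems":10},"dy":{"type":"array","items":{"type":"number"},"minItems":1,"maxItems":10},"dz":{"type":"array","items":{"type":"number"},"minItems":1,"maxItems":10},"rz":{"type":"array","items":{"type":"number"},"minItems":1,"maxItems":10},"jaw":{"type":"array","items":{"type":"number"},"minItems":1,"maxItems":10}},"additionalProperties":false,"required":["dx","dy","dz","rz","jaw"]},"grip_n":{"type":"number"},"only":{"type":"string"},"quiet":{"type":"boolean"},"lines":{"type":"string"}},"required":["moves"],"additionalProperties":false}. moves is an object with one list for each field, all of the same length, 1 to 10, a row being the entries at one place: dx, dy, dz (the shift in m), rz (a turn about the tool's z in degrees), jaw (the finger opening in m); each row shifts and turns the commanded pose from where the row before left it, along the tool's axes as they then stand; what a row does not reach is not made up. A row lasts 1/10 s, in which the tool goes at most 0.05 m and 8.59 degrees, less where a joint would pass 70% of its speed; a pose out of reach is approached as far as the arm can. The fingers move at their own pace and stop on an object; grip_n is the grip in N (left out, the last holds). Time passes only in rows, so rows that do not move let the fingers close. The tool returns the time, the measured TCP pose, the force, the opening and the grip force at its end. only (a regular expression) keeps the lines of the reply that match it, lines (a string "A,B") keeps lines A to B, and quiet returns only ok. Input that does not fit is refused with a message, and nothing moves.
- observe(): the state, without advancing time (a new reading comes with each control period).
- get_image(name): name is "side" or "top" or "wrist"; returns a dict with "pixels" (480x640x3 uint8, red, green, blue), "depth" (480x640 float32, m along the optical axis (not along the pixel's ray), 0 where there is no reading), "K" (3x3 intrinsics, pixels), "extrinsics" (4x4, takes a point from world to camera coordinates). Camera axes: x right, y down, z forward; pixel columns grow to the right and rows downward; lengths in m; the calibration is good to about 2 mm. A picture is of the moment at which its call begins.
- close_job(): hands the job in; it is judged then, once.
The state is a dict: "time_s": time; "q": joint angles; "qvel": joint speeds; "joint_efforts": joint torques, N m; "position": TCP position; "tool_rot": TCP orientation; "ft_force": force on the tool from outside, world axes, zero at the start; "wrist_torque": the same for the moment, N m; "grip_width": finger opening in m; "gripper_force": force on a finger pad.
Only numpy, scipy, OpenCV 4.12 (cv2) and the standard library are available. Lean on these libraries where they do the work, as an engineer would, in place of code of your own. Each camera call takes 0.05 s, during which the arm holds its last target. There are 200 camera calls.

TASK

Make up the two drive kits from the parts on the bench. Slow drive, in the tray with two compartments: the large gear in the larger compartment and the small motor in the smaller one. Fast drive, in the tray with three compartments: the bearing in the middle, with the large motor in one outer compartment and the small gear in the other (either way round); everything stands flat on its compartment's floor, hubs and shafts up, and the black eye loupe stays standing where it is.

Things in the scene. Friction and masses are not known exactly. Their poses are not given: they have to be found in the camera images.
- large_gear: a spur gear of bare brass lying flat on the bench, hub upward: toothed disc 56 mm in diameter and 8 mm thick, with a round brass hub 18 mm in diameter on top of it, from 8 to 24 mm above the underside (grip it by the hub). The larger of the two gears. Origin: centre of the underside; z up along the hub.
- small_gear: a spur gear of bare brass lying flat on the bench, hub upward: toothed disc 34 mm in diameter and 8 mm thick, with a round brass hub 18 mm in diameter on top of it, from 8 to 24 mm above the underside (grip it by the hub). The smaller of the two gears. Origin: centre of the underside; z up along the hub.
- large_motor: a DC motor, a plain round steel can standing upright, shaft up: can 36 mm in diameter and 42 mm high, with a thin shaft 4 mm in diameter rising 8 mm above the can. The larger of the two motors. Origin: centre of the underside; z up along the shaft.
- small_motor: a DC motor, a plain round steel can standing upright, shaft up: can 26 mm in diameter and 30 mm high, with a thin shaft 4 mm in diameter rising 8 mm above the can. The smaller of the two motors. Origin: centre of the underside; z up along the shaft.
- bearing: a sealed ball bearing lying flat, a plain steel ring-like disc 35 mm in diameter and 22 mm high with a dark seal ring and a dark bore drawn on top (nothing passes through). Origin: centre of the underside; z up.
- loupe: a watchmaker's eye loupe of black plastic standing among the parts: round, 36 mm in diameter at the foot narrowing to 26 mm, 30 mm high, glass on top, loose, 50 g. Not part of a kit: leave it standing where it is. Origin: centre of the underside; z up.
- pair_tray: the slow drive's grey plastic tray, fixed to the bench. Two unequal compartments in a row; outside 84 mm by 140 mm. Floor, walls and dividers 4 mm thick, rims 10 mm above the bench. Origin: centre of the underside; z up, x across, y along the row. Larger: 76 by 76 mm inside, centre at y = -28 mm; smaller: 76 (x) by 52 (y) mm inside, centre at y = +40 mm; both at x = 0.
- trio_tray: the fast drive's grey plastic tray, fixed to the bench. Three equal compartments in a row; outside 68 mm by 184 mm. Floor, walls and dividers 4 mm thick, rims 10 mm above the bench. Origin: centre of the underside; z up, x across, y along the row. Each compartment: 60 mm (x) by 56 mm (y) inside; centres at y = -60 mm, 0 and +60 mm, x = 0.
Things that resemble listed ones, but are neither listed nor needed, are in the scene too. Leave any blue, pink or turquoise look-alike of the bearing alone.

How it is judged:
By the outcome, as a careful person would: the job done as asked, in the order asked, and still so for the second after the job is handed in, with the robot touching nothing.
It also fails if it takes over 112 s, if anything falls off the work surface, if the arm or the gripper's body presses on something with over 40 N, if the wrist force passes 120 N, or if a joint passes its speed limit or range.

## Working session

There is one attempt and no reset: what is moved stays moved. The work goes in short steps, Python scripts to look and compute and a tool call to move; the robot and the scene stay as the last step left them, time stands still between calls to the robot, and variables do not carry over. Pictures are saved under pics/ and viewed, at most 14 in all, crops included, and the job is handed in when it is done.

```bash
ls; mkdir -p pics; cat > h.py <<'E'
import numpy as np, cv2
from rig import observe, get_image, close_job, tips_ahead
def shot(name, f=None):
    im=get_image(name)
    if f: cv2.imwrite(f,cv2.cvtColor(im["pixels"],cv2.COLOR_RGB2BGR))
    return im
def ray(im,u,v):
    E=np.array(im["extrinsics"]);R,t=E[:3,:3],E[:3,3]
    return -R.T@t, R.T@np.linalg.inv(im["K"])@np.array([u,v,1.])
def onplane(im,u,v,z):
    o,d=ray(im,u,v); return o+d*(z-o[2])/d[2]
def bydepth(im,u,v):
    o,d=ray(im,u,v); return o+d*im["depth"][int(round(v)),int(round(u))]
def proj(im,p):
    E=np.array(im["extrinsics"]); c=E[:3,:3]@np.array(p)+E[:3,3]; q=im["K"]@c; return q[:2]/q[2]
def cloud(im):
    v,u=np.mgrid[:480,:640]; E=np.array(im["extrinsics"])
    c=np.stack([u,v,np.ones_like(u)],-1)@np.linalg.inv(im["K"]).T*im["depth"][...,None]
    return (c-E[:3,3])@E[:3,:3]
E
python3 - <<'E'
from h import *
np.set_printoptions(precision=4,suppress=True)
for n in("top","side","wrist"):
    im=shot(n,f"pics/{n}0.png"); print(n,im["K"][0],ray(im,320,240)[0],ray(im,320,240)[1])
s=observe(); print(s["time_s"],s["position"],s["tool_rot"],s["grip_width"],tips_ahead() if callable(tips_ahead) else tips_ahead)
E
```

```text
pics
top [515.1141   0.     315.1356] [0.4535 0.0213 0.8386] [ 0.1082 -0.054  -0.9927]
side [520.9749   0.     321.7839] [ 0.4998 -0.7332  0.7247] [ 0.0495  0.7373 -0.6738]
wrist [358.1647   0.     322.4594] [0.0667 0.5514 0.3728] [ 0.2877 -0.0833 -0.9542]
0.15 [0.1423 0.5311 0.2529] [[-0.9659  0.2588 -0.0005]
 [ 0.2588  0.9659 -0.0009]
 [ 0.0002 -0.001  -1.    ]] 0.08541454567593192 0.022
```

View pics/top0.png

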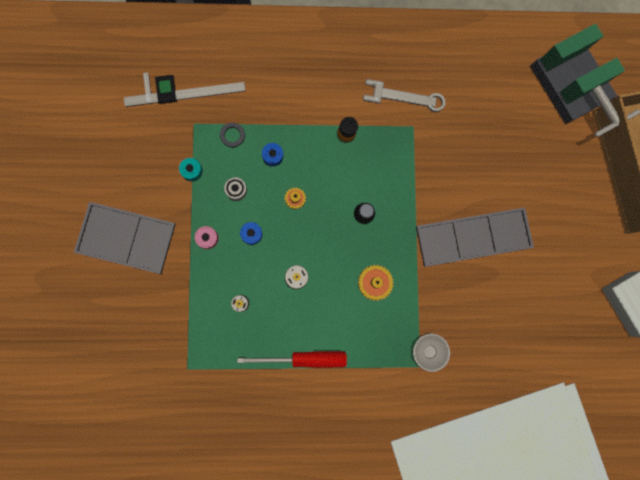

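View pics/side0.png

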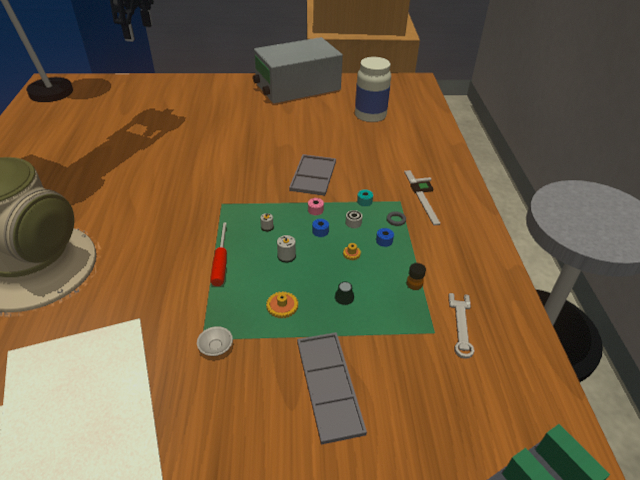

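The top view shows these parts:
- Large gear (376,283), small gear (295,198), large motor (296,277), small motor (240,303).
- Steel bearing (235,188), and the loupe (365,213).
- Pair tray (125,238) and trio tray (475,237).

These could be mistaken for the parts I want:
- **Bearing:** blue (272,154) and (251,233), pink (206,237), turquoise (190,168), dark flat ring (232,135). I choose the steel one at (235,188).
- **Loupe:** the amber bottle (348,127).
- **Gears and motors:** each has only its larger or smaller twin.

Next I measure from both views.

```bash
cat > meas.py <<'E'
from h import *
np.set_printoptions(precision=4,suppress=True)
T=shot("top");S=shot("side")
big=cv2.resize(cv2.cvtColor(T["pixels"][110:330,170:430],cv2.COLOR_RGB2BGR),None,fx=2.7,fy=2.7,interpolation=cv2.INTER_CUBIC)
cv2.imwrite("pics/crop1.png",big)
P={n:cloud(i) for n,i in(("T",T),("S",S))}
for n in "TS":
    p=P[n]; z=p[...,2]; ok=(p[...,0]>.2)&(p[...,0]<.75)&(abs(p[...,1])<.45)
    print(n,"mat z",np.median(z[ok&(abs(z)<.006)]))
    m=(ok&(z>.013)&(z<.08)).astype(np.uint8)
    k,l,st,c=cv2.connectedComponentsWithStats(m)
    for i in range(1,k):
        if st[i,4]<25: continue
        q=p[l==i]; zt=np.percentile(q[:,2],97); a=q[q[:,2]>zt-.006]
        (cx,cy),r=cv2.minEnclosingCircle(a[:,:2].astype(np.float32))
        print(n,c[i].round(0),"n",st[i,4],"ztop %.4f"%zt,"circ",np.array([cx,cy,r]),"rgb",np.median((T if n=="T" else S)["pixels"][l==i],0))
# trays by grey colour and low height
hsv=cv2.cvtColor(T["pixels"],cv2.COLOR_RGB2HSV)
for nm,(x0,x1) in {"pair":(65,185),"trio":(416,545)}.items():
    m=np.zeros((480,640),np.uint8); m[190:285,x0:x1]=((hsv[...,1]<60)[190:285,x0:x1]).astype(np.uint8)
    cs,_=cv2.findContours(m,0,2); cc=max(cs,key=cv2.contourArea)
    u=cc.reshape(-1,2); pts=np.array([onplane(T,a,b,.010) for a,b in u])
    rect=cv2.minAreaRect(pts[:,:2].astype(np.float32)); print(nm,rect); print(cv2.boxPoints(rect))
    q=P["T"][m>0]; print("z pct",np.percentile(q[:,2],[5,25,50,75,95]))
    c=rect[0]
    hs=cv2.cvtColor(S["pixels"],cv2.COLOR_RGB2HSV); mm=((hs[...,1]<60)&(np.hypot(P["S"][...,0]-c[0],P["S"][...,1]-c[1])<.12)&(P["S"][...,2]<.02)).astype(np.uint8)
    cs,_=cv2.findContours(mm,0,2); cc=max(cs,key=cv2.contourArea); pts=np.array([onplane(S,a,b,.010) for a,b in cc.reshape(-1,2)])
    print("side",cv2.minAreaRect(pts[:,:2].astype(np.float32)), np.percentile(P["S"][mm>0][:,2],[5,50,95]))
E
python3 meas.py
```

```text
T mat z 0.0008099838554458245
T [348. 129.] n 384 ztop 0.0475 circ [ 0.7238 -0.0689  0.0151] rgb [33. 32. 28.]
T [272. 154.] n 376 ztop 0.0253 circ [0.6841 0.0536 0.0175] rgb [ 33.  76. 146.]
T [190. 169.] n 390 ztop 0.0255 circ [0.658  0.1859 0.0177] rgb [ 10. 132. 123.]
T [235. 189.] n 381 ztop 0.0253 circ [0.6261 0.1126 0.0178] rgb [111. 108. 100.]
T [295. 197.] n 103 ztop 0.0267 circ [0.613  0.0166 0.0089] rgb [168. 127.  40.]
T [365. 212.] n 285 ztop 0.0330 circ [ 0.5891 -0.097   0.0132] rgb [71. 76. 73.]
T [251. 233.] n 381 ztop 0.0255 circ [0.5538 0.0869 0.0173] rgb [ 38.  82. 155.]
T [206. 238.] n 396 ztop 0.0256 circ [0.5467 0.1581 0.0176] rgb [174.  112.  129.5]
T [297. 277.] n 414 ztop 0.0458 circ [0.4829 0.0139 0.0179] rgb [172. 160. 146.]
T [377. 282.] n 106 ztop 0.0269 circ [ 0.4747 -0.1134  0.0089] rgb [174.5 129.   42. ]
T [240. 304.] n 225 ztop 0.0350 circ [0.4422 0.1026 0.0126] rgb [149. 138. 112.]
T [432. 353.] n 526 ztop 0.0204 circ [ 0.3644 -0.1993  0.0295] rgb [129.  122.5 113. ]
T [309. 360.] n 1061 ztop 0.0277 circ [ 0.3552 -0.0217  0.0419] rgb [150.  20.  12.
[... 1120 characters left out ...]
494, 0.2883017659187317), (0.1404373049736023, 0.0832742378115654), 75.93859100341797)
[[0.4898 0.2303]
 [0.5706 0.2101]
 [0.6047 0.3463]
 [0.5239 0.3665]]
z pct [0.0022 0.0037 0.0048 0.0065 0.0113]
side ((0.5470489859580994, 0.2815231680870056), (0.14805148541927338, 0.08447250723838806), 75.93180084228516) [0.004  0.0069 0.0128]
trio ((0.5502090454101562, -0.27816659212112427), (0.06731235235929489, 0.18533721566200256), 9.806404113769531)
[[ 0.5013 -0.1926]
 [ 0.5328 -0.3752]
 [ 0.5992 -0.3637]
 [ 0.5676 -0.1811]]
z pct [0.0022 0.0037 0.0049 0.0068 0.0114]
side ((0.5497862100601196, -0.2831351161003113), (0.06815574318170547, 0.18836994469165802), 9.690383911132812) [0.0037 0.0062 0.0125]
```

View pics/crop1.png

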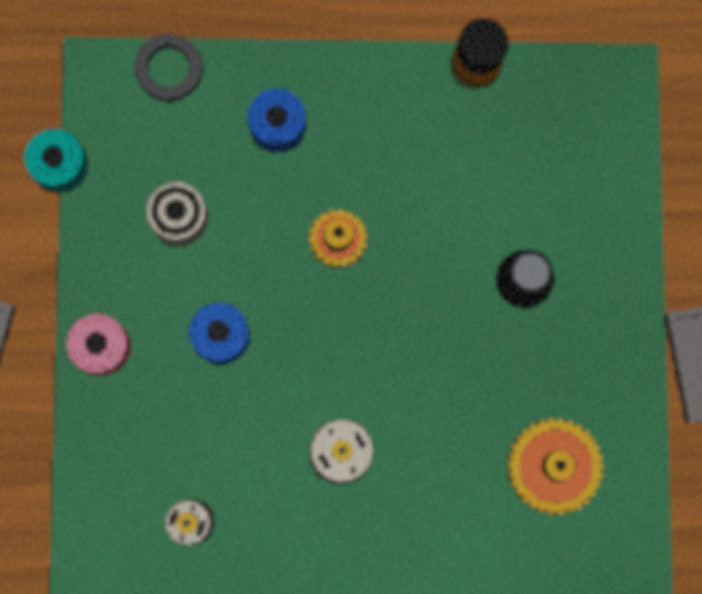

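The crop confirms the choice: the steel bearing with dark rings (176,211), both gears (338,237) and (556,466), motors (342,450) and (188,522), loupe (525,278). I'll follow the order asked, starting with the large gear.

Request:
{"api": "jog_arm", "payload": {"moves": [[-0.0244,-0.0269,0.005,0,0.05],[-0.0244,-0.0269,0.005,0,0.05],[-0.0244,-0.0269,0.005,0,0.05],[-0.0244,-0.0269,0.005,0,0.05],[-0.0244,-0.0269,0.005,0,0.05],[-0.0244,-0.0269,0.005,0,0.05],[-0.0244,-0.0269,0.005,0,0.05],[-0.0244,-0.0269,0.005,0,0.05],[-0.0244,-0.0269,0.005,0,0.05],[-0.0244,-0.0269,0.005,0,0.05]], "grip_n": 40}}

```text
refused: moves: the value is not of type 'object' (schema: type "object"). Nothing was moved.
```

Refused on format, not on reach. It needs an object with one list for each field.

Request:
{"api": "jog_arm", "payload": {"moves": {"dx":[-0.0244,-0.0244,-0.0244,-0.0244,-0.0244,-0.0244,-0.0244,-0.0244,-0.0244,-0.0244],"dy":[-0.0269,-0.0269,-0.0269,-0.0269,-0.0269,-0.0269,-0.0269,-0.0269,-0.0269,-0.0269],"dz":[0.005,0.005,0.005,0.005,0.005,0.005,0.005,0.005,0.005,0.005],"rz":[0,0,0,0,0,0,0,0,0,0],"jaw":[0.05,0.05,0.05,0.05,0.05,0.05,0.05,0.05,0.05,0.05]}, "grip_n": 40}}

```text
time_s: 1.25
position: [0.3088, 0.2069, 0.2033]
tool_rot: [[-0.966, 0.259, 0.0], [0.259, 0.966, 0.0], [-0.0, 0.0, -1.0]]
ft_force: [-0.2, 0.3, -0.1]
grip_width: 0.05
gripper_force: 0.0
```

Request:
{"api": "jog_arm", "payload": {"moves": {"dx":[-0.0244,-0.0244,-0.0244,-0.0244,-0.0244,-0.0244,-0.0244,-0.0244,-0.0244,-0.0244],"dy":[-0.0269,-0.0269,-0.0269,-0.0269,-0.0269,-0.0269,-0.0269,-0.0269,-0.0269,-0.0269],"dz":[0.005,0.005,0.005,0.005,0.005,0.005,0.005,0.005,0.005,0.005],"rz":[0,0,0,0,0,0,0,0,0,0],"jaw":[0.05,0.05,0.05,0.05,0.05,0.05,0.05,0.05,0.05,0.05]}}}

```text
time_s: 2.25
position: [0.4749, -0.1162, 0.1531]
tool_rot: [[-0.966, 0.259, -0.0], [0.259, 0.966, 0.0], [0.0, 0.0, -1.0]]
ft_force: [-0.6, 0.5, 0.1]
grip_width: 0.0497
gripper_force: 0.0
```

```bash
cat > to.py <<'E'
# usage: to.py x y z  -> displacement in tool axes
import sys; from h import *
s=observe(); d=np.array([float(a) for a in sys.argv[1:4]])-s["position"]
R=np.array(s["tool_rot"]); print("pos",np.round(s["position"],4),"yaw %.1f"%np.degrees(np.arctan2(R[1,1],R[0,1])),"tool d",np.round(R.T@d,4),"f",np.round(s["ft_force"],1),"w %.4f"%s["grip_width"],"t %.2f"%s["time_s"])
E
cat > look.py <<'E'
# usage: look.py file zmin  -> wrist view: raised things
import sys; from h import *
im=shot("wrist",sys.argv[1]); p=cloud(im); z=p[...,2]; zm=float(sys.argv[2])
m=((z>zm)&(z<.08)&(im["depth"]>0.05)).astype(np.uint8)
k,l,st,c=cv2.connectedComponentsWithStats(m)
for i in range(1,k):
    if st[i,4]<150: continue
    q=p[l==i]; zt=np.percentile(q[:,2],90); a=q[abs(q[:,2]-zt)<.004]
    (x,y),r=cv2.minEnclosingCircle(a[:,:2].astype(np.float32))
    print(c[i].round(0),st[i,4],"ztop %.4f circ %.4f %.4f r %.4f"%(zt,x,y,r))
print("floor z %.4f"%np.median(z[(abs(z)<.008)]))
E
python3 to.py 0.4748 -0.1145 0.034; python3 look.py pics/w1.png 0.013
```

```text
pos [ 0.4749 -0.1162  0.1531] yaw 75.0 tool d [0.0006 0.0016 0.1191] f [-0.6  0.5  0.1] w 0.0497 t 2.25
[417.  27.] 5845 ztop 0.0254 circ 0.3562 -0.0226 r 0.0424
[157. 116.] 2640 ztop 0.0178 circ 0.3662 -0.2001 r 0.0297
[621. 115.] 1434 ztop 0.0311 circ 0.4437 0.1006 r 0.0129
[507. 208.] 3106 ztop 0.0429 circ 0.4840 0.0138 r 0.0183
[325. 239.] 507 ztop 0.0243 circ 0.4764 -0.1142 r 0.0090
[604. 268.] 1882 ztop 0.0230 circ 0.5555 0.0859 r 0.0183
[628. 340.] 876 ztop 0.0229 circ 0.6266 0.1100 r 0.0175
[374. 362.] 794 ztop 0.0306 circ 0.5900 -0.0985 r 0.0133
[519. 354.] 508 ztop 0.0244 circ 0.6142 0.0161 r 0.0096
[575. 405.] 734 ztop 0.0230 circ 0.6850 0.0535 r 0.0178
floor z -0.0001
```

View pics/w1.png

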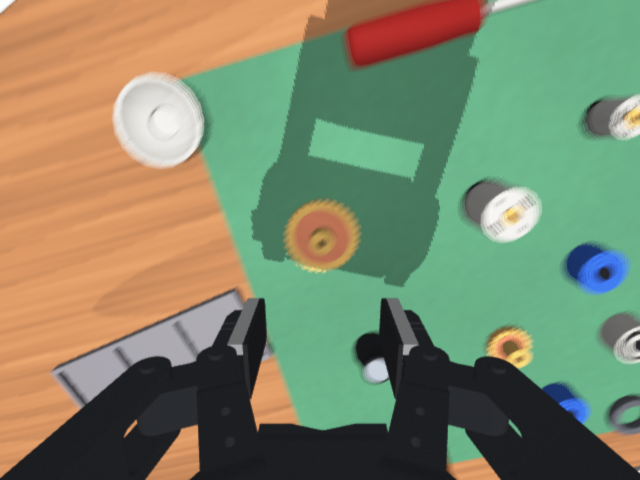

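The wrist view shows the large gear centred at (322,238) with the loupe clear at (374,362). Heights match the stated ones (hub top 24 mm). I'll go down and grip the hub.

Request:
{"api": "jog_arm", "payload": {"moves": {"dx":[0,0,0,0,0,0,0,0,0,0],"dy":[0.001,0.001,0,0,0,0,0,0,0,0],"dz":[0.04,0.03,0.025,0.016,0.008,0,0,0,0,0],"rz":[0,0,0,0,0,0,0,0,0,0],"jaw":[0.05,0.05,0.05,0.05,0.05,0.0,0.0,0.0,0.0,0.0]}, "grip_n": 40}}

```text
time_s: 3.3
position: [0.4754, -0.113, 0.0352]
tool_rot: [[-0.966, 0.259, 0.002], [0.259, 0.966, -0.001], [-0.002, -0.0, -1.0]]
ft_force: [-1.4, 1.2, 8.1]
grip_width: 0.0159
gripper_force: 39.4
```

Request:
{"api": "jog_arm", "payload": {"moves": {"dx":[0,0,0],"dy":[0,0,0],"dz":[-0.01,-0.03,-0.03],"rz":[0,0,0],"jaw":[0,0,0]}}}

```text
time_s: 3.6
position: [0.4746, -0.1126, 0.1054]
tool_rot: [[-0.966, 0.259, -0.001], [0.259, 0.966, 0.001], [0.001, 0.0, -1.0]]
ft_force: [0.1, -0.8, -1.3]
grip_width: 0.0161
gripper_force: 39.1
```

```bash
python3 to.py 0.554 0.315 0.109
```

```text
pos [ 0.4746 -0.1126  0.1054] yaw 75.0 tool d [ 0.034   0.4336 -0.0034] f [ 0.1 -0.8 -1.3] w 0.0161 t 3.60
```

Request:
{"api": "jog_arm", "payload": {"moves": {"dx":[0.003,0.003,0.004,0.004,0.004,0.004,0.004,0.004,0.003,0.001],"dy":[0.02,0.04,0.045,0.045,0.045,0.045,0.045,0.045,0.045,0.045],"dz":[0,0,0,0,0,0,0,0,0,0],"rz":[0,0,0,0,0,0,0,0,0,0],"jaw":[0,0,0,0,0,0,0,0,0,0]}}}

```text
time_s: 4.6
position: [0.5505, 0.3037, 0.105]
tool_rot: [[-0.966, 0.258, -0.0], [0.258, 0.966, -0.0], [0.0, -0.0, -1.0]]
ft_force: [0.4, -1.3, -2.8]
grip_width: 0.0157
gripper_force: 39.3
```

Request:
{"api": "jog_arm", "payload": {"moves": {"dx":[0,0],"dy":[0.014,0],"dz":[0,0],"rz":[0,0],"jaw":[0,0]}}}

```text
time_s: 4.8
position: [0.5541, 0.3171, 0.1044]
tool_rot: [[-0.967, 0.256, -0.0], [0.256, 0.967, 0.0], [0.0, 0.0, -1.0]]
ft_force: [-0.8, 0.3, -1.0]
grip_width: 0.0156
gripper_force: 39.3
```

```bash
python3 to.py 0.554 0.315 0.04
cat > tray.py <<'E'
# tray corners from the wrist view: grey mask near the given nominal, rim plane z=.010
import sys; from h import *
im=shot("wrist",sys.argv[1]); p=cloud(im); cx,cy,L=map(float,sys.argv[2:5])
hsv=cv2.cvtColor(im["pixels"],cv2.COLOR_RGB2HSV)
m=((hsv[...,1]<60)&(np.hypot(p[...,0]-cx,p[...,1]-cy)<L)&(p[...,2]<.016)&(p[...,2]>0.001)).astype(np.uint8)
m=cv2.morphologyEx(m,cv2.MORPH_CLOSE,np.ones((7,7)))
cs,_=cv2.findContours(m,0,2); cc=max(cs,key=cv2.contourArea)
q=np.array([onplane(im,a,b,.010) for a,b in cc.reshape(-1,2)]); r=cv2.minAreaRect(q[:,:2].astype(np.float32)); print(r,cv2.boxPoints(r).round(4).tolist())
z=p[...,2][m>0]; print("z",np.percentile(z,[5,25,50,75,95]).round(4))
h=((p[...,2]>.008)&(m>0)).astype(np.uint8); a=p[h>0][:,:2]; print("rim rect",cv2.minAreaRect(a.astype(np.float32)))
E
python3 tray.py pics/w2.png 0.547 0.288 0.11
```

```text
pos [0.5541 0.3171 0.1044] yaw 75.2 tool d [-0.0005 -0.0021  0.0644] f [-0.8  0.3 -1. ] w 0.0156 t 4.80
((0.5475195050239563, 0.28803855180740356), (0.1391363888978958, 0.08498488366603851), 75.9869155883789) [[0.4893999993801117, 0.23080000281333923], [0.5719000101089478, 0.2102999985218048], [0.6055999994277954, 0.3452000021934509], [0.5231000185012817, 0.36579999327659607]]
z [0.0024 0.0031 0.0037 0.0049 0.0098]
rim rect ((0.5324740409851074, 0.2873564064502716), (0.10802038013935089, 0.15499386191368103), 0.06470605731010437)
```

View pics/w2.png

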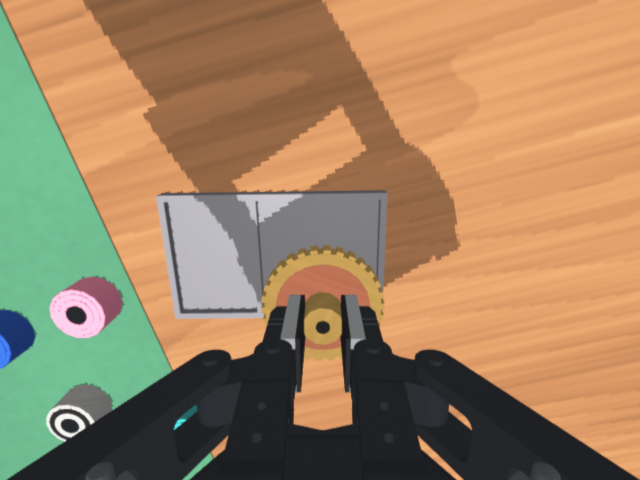

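The wrist view shows the gear held at (322,327) over the larger compartment (260–385 px) and the smaller one on the left. The tray centre agrees with the top view. Lowering now.

Request:
{"api": "jog_arm", "payload": {"moves": {"dx":[0,0,0,0,0,0,0],"dy":[-0.002,0,0,0,0,0,0],"dz":[0.015,0.025,0.015,0.006,0.003,0.001,0],"rz":[0,0,0,0,0,0,0],"jaw":[0,0,0,0,0,0,0]}}}

```text
time_s: 5.55
position: [0.5543, 0.3131, 0.0401]
tool_rot: [[-0.966, 0.259, 0.001], [0.259, 0.966, 0.0], [-0.001, 0.001, -1.0]]
ft_force: [0.8, -0.4, -1.5]
grip_width: 0.016
gripper_force: 39.3
```

Request:
{"api": "jog_arm", "payload": {"moves": {"dx":[0,0,0,0],"dy":[0.001,0,0,0],"dz":[0.001,0.001,0,0],"rz":[0,0,0,0],"jaw":[0,0,0,0]}}}

```text
time_s: 5.95
position: [0.5546, 0.3142, 0.0392]
tool_rot: [[-0.966, 0.259, 0.002], [0.259, 0.966, -0.0], [-0.002, 0.0, -1.0]]
ft_force: [-3.6, -2.7, 9.0]
grip_width: 0.0157
gripper_force: 40.4
```

Request:
{"api": "jog_arm", "payload": {"moves": {"dx":[0,0,0,0,0,0],"dy":[0,0,0,0,0,0],"dz":[0,0,-0.005,-0.02,-0.04,0],"rz":[0,0,0,0,0,0],"jaw":[0.035,0.035,0.035,0.035,0.045,0.045]}}}

```text
time_s: 6.55
position: [0.5564, 0.3151, 0.1078]
tool_rot: [[-0.966, 0.259, 0.009], [0.259, 0.966, 0.003], [-0.008, 0.005, -1.0]]
ft_force: [1.0, 0.1, 0.5]
grip_width: 0.0453
gripper_force: 0.0
```

```bash
python3 to.py 0.443 0.1015 0.10; python3 look.py pics/w3.png 0.013
```

```text
pos [0.5564 0.3151 0.1078] yaw 75.0 tool d [ 0.0543 -0.2357  0.0061] f [1.  0.1 0.5] w 0.0453 t 6.55
[320. 260.] 815 ztop 0.0282 circ 0.5559 0.3144 r 0.0091
[ 84. 305.] 2466 ztop 0.0223 circ 0.5489 0.1580 r 0.0183
[ 10. 340.] 853 ztop 0.0217 circ 0.5581 0.0927 r 0.0163
[ 71. 407.] 1022 ztop 0.0221 circ 0.6246 0.1123 r 0.0179
[193. 438.] 405 ztop 0.0226 circ 0.6647 0.1859 r 0.0148
floor z -0.0003
```

Gear stands at hub top 28.2 mm, flat in the larger compartment. Next, the small motor.

Request:
{"api": "jog_arm", "payload": {"moves": {"dx":[0.009,0.009,0.009,0.009,0.009,0.009,0,0],"dy":[-0.03,-0.041,-0.041,-0.041,-0.041,-0.0417,0,0],"dz":[0,0,0,0,0,0.004,0,0],"rz":[0,0,0,0,0,0,0,0],"jaw":[0.045,0.045,0.045,0.045,0.045,0.045,0.045,0.045]}}}

```text
time_s: 7.4
position: [0.441, 0.1001, 0.0981]
tool_rot: [[-0.965, 0.261, -0.0], [0.261, 0.965, 0.0], [0.0, 0.0, -1.0]]
ft_force: [0.3, 0.0, 0.4]
grip_width: 0.0451
gripper_force: 0.0
```

```bash
python3 to.py 0.443 0.1015 0.036;  python3 look.py pics/w4.png 0.015
```

```text
pos [0.441  0.1001 0.0981] yaw 74.9 tool d [-0.0016  0.0018  0.0621] f [0.3 0.  0.4] w 0.0451 t 7.40
[216. 139.] 568 ztop 0.0162 circ 0.3569 0.0620 r 0.0354
[ 72. 180.] 6609 ztop 0.0249 circ 0.3565 -0.0218 r 0.0426
[326. 271.] 1718 ztop 0.0316 circ 0.4437 0.1021 r 0.0131
[200. 346.] 847 ztop 0.0412 circ 0.4685 0.0146 r 0.0086
[345. 412.] 1338 ztop 0.0226 circ 0.5545 0.0863 r 0.0176
floor z -0.0002
```

Request:
{"api": "jog_arm", "payload": {"moves": {"dx":[-0.002,0,0,0,0,0,0,0,0],"dy":[0.002,0,0,0,0,0,0,0,0],"dz":[0.02,0.025,0.012,0.005,0,0,0,0,0],"rz":[0,0,0,0,0,0,0,0,0],"jaw":[0.045,0.045,0.045,0.045,0.0,0.0,0.0,0.0,0.0]}}}

```text
time_s: 8.35
position: [0.4436, 0.102, 0.0366]
tool_rot: [[-0.966, 0.259, 0.001], [0.259, 0.966, -0.0], [-0.001, 0.0, -1.0]]
ft_force: [-0.8, -0.3, -0.8]
grip_width: 0.0246
gripper_force: 39.2
```

Request:
{"api": "jog_arm", "payload": {"moves": {"dx":[0,0,0,0],"dy":[0,0,0,0],"dz":[-0.01,-0.03,-0.03,0],"rz":[0,0,0,0],"jaw":[0,0,0,0]}}}

```text
time_s: 8.75
position: [0.4451, 0.102, 0.11]
tool_rot: [[-0.966, 0.259, 0.007], [0.259, 0.966, -0.0], [-0.007, 0.002, -1.0]]
ft_force: [0.3, -0.2, -0.4]
grip_width: 0.0246
gripper_force: 39.4
```

```bash
python3 to.py 0.538 0.249 0.106
```

```text
pos [0.4451 0.102  0.11  ] yaw 75.0 tool d [-0.0517  0.1661  0.0046] f [ 0.3 -0.2 -0.4] w 0.0246 t 8.75
```

Request:
{"api": "jog_arm", "payload": {"moves": {"dx":[-0.008,-0.011,-0.011,-0.011,-0.0107,0,0],"dy":[0.02,0.036,0.038,0.038,0.034,0,0],"dz":[0,0,0,0,0,0.004,0],"rz":[0,0,0,0,0,0,0],"jaw":[0,0,0,0,0,0,0]}}}

```text
time_s: 9.45
position: [0.5356, 0.249, 0.1012]
tool_rot: [[-0.966, 0.258, -0.002], [0.258, 0.966, -0.001], [0.002, -0.001, -1.0]]
ft_force: [-0.2, -1.0, -0.9]
grip_width: 0.0246
gripper_force: 39.5
```

```bash
python3 to.py 0.538 0.249 0.043
```

```text
pos [0.5356 0.249  0.1012] yaw 75.1 tool d [-0.0024  0.0007  0.0582] f [-0.2 -1.  -0.9] w 0.0246 t 9.45
```

Request:
{"api": "jog_arm", "payload": {"moves": {"dx":[-0.001,0,0,0,0,0,0,0,0],"dy":[0,0,0,0,0,0,0,0,0],"dz":[0.015,0.02,0.015,0.006,0.002,0.001,0.001,0.001,0],"rz":[0,0,0,0,0,0,0,0,0],"jaw":[0,0,0,0,0,0,0,0,0]}}}

```text
time_s: 10.35
position: [0.5374, 0.2487, 0.0416]
tool_rot: [[-0.966, 0.259, 0.0], [0.259, 0.966, 0.0], [-0.0, 0.0, -1.0]]
ft_force: [-0.3, -0.2, 0.0]
grip_width: 0.0243
gripper_force: 39.5
```

Request:
{"api": "jog_arm", "payload": {"moves": {"dx":[0,0,0,0],"dy":[0,0,0,0],"dz":[0.001,0.001,0,0],"rz":[0,0,0,0],"jaw":[0,0,0,0]}}}

```text
time_s: 10.75
position: [0.5375, 0.2487, 0.0405]
tool_rot: [[-0.966, 0.259, 0.001], [0.259, 0.966, 0.0], [-0.001, 0.0, -1.0]]
ft_force: [-2.5, -0.7, 9.8]
grip_width: 0.024
gripper_force: 40.4
```

Request:
{"api": "jog_arm", "payload": {"moves": {"dx":[0,0,0,0,0,0,0],"dy":[0,0,0,0,0,0,0],"dz":[0,0,-0.005,-0.02,-0.03,-0.01,0],"rz":[0,0,0,0,0,0,0],"jaw":[0.04,0.04,0.04,0.045,0.05,0.05,0.05]}}}

```text
time_s: 11.45
position: [0.5379, 0.2488, 0.1056]
tool_rot: [[-0.966, 0.259, 0.003], [0.259, 0.966, 0.001], [-0.003, 0.001, -1.0]]
ft_force: [0.0, -0.7, -0.4]
grip_width: 0.0501
gripper_force: 0.0
```

```bash
python3 to.py 0.626 0.112 0.10; python3 look.py pics/w5.png 0.013
```

```text
pos [0.5379 0.2488 0.1056] yaw 75.0 tool d [-0.1204 -0.1094  0.0058] f [ 0.  -0.7 -0.4] w 0.0501 t 11.45
[322. 263.] 1785 ztop 0.0355 circ 0.5377 0.2490 r 0.0131
[433. 262.] 917 ztop 0.0283 circ 0.5559 0.3143 r 0.0092
[190. 308.] 2352 ztop 0.0224 circ 0.5483 0.1578 r 0.0179
[ 94. 341.] 2289 ztop 0.0223 circ 0.5555 0.0869 r 0.0184
[282. 417.] 611 ztop 0.0218 circ 0.6543 0.1875 r 0.0165
[ 41. 431.] 597 ztop 0.0236 circ 0.6144 0.0161 r 0.0098
floor z -0.0003
```

Request:
{"api": "jog_arm", "payload": {"moves": {"dx":[-0.03,-0.04,-0.04,-0.01],"dy":[-0.027,-0.037,-0.037,-0.008],"dz":[0,0,0,0],"rz":[0,0,0,0],"jaw":[0.05,0.05,0.05,0.05]}}}

```text
time_s: 11.9
position: [0.6219, 0.1157, 0.1024]
tool_rot: [[-0.965, 0.263, -0.001], [0.263, 0.965, -0.001], [0.001, -0.001, -1.0]]
ft_force: [-0.7, 0.1, 0.3]
grip_width: 0.0499
gripper_force: 0.0
```

Request:
{"api": "jog_arm", "payload": {"moves": {"dx":[0,0,0,0,0,0,0,0,0,0],"dy":[0,0,0,0,0,0,0,0,0,0],"dz":[0,0,0,0,0,0,0,0,0,0],"rz":[8.2,8.2,8.2,8.2,8.2,8.2,8.2,7.6,0,0],"jaw":[0.055,0.055,0.055,0.055,0.055,0.055,0.055,0.055,0.055,0.055]}}}

```text
time_s: 12.9
position: [0.6198, 0.1202, 0.1033]
tool_rot: [[-0.177, 0.984, -0.002], [0.984, 0.177, 0.0], [0.0, -0.002, -1.0]]
ft_force: [-0.2, -0.2, -0.6]
grip_width: 0.0549
gripper_force: 0.0
```

```bash
python3 to.py 0.626 0.112 0.034; python3 look.py pics/w6.png 0.014
```

```text
pos [0.6198 0.1202 0.1033] yaw 10.2 tool d [-0.0092  0.0048  0.0693] f [-0.2 -0.2 -0.6] w 0.0549 t 12.90
[205.  10.] 1128 ztop 0.0340 circ 0.5394 0.2426 r 0.0110
[411. 168.] 3154 ztop 0.0227 circ 0.6596 0.1852 r 0.0176
[209. 181.] 3097 ztop 0.0226 circ 0.5483 0.1575 r 0.0176
[331. 276.] 2446 ztop 0.0225 circ 0.6274 0.1126 r 0.0175
[211. 294.] 2330 ztop 0.0224 circ 0.5554 0.0863 r 0.0177
[ 83. 378.] 2727 ztop 0.0423 circ 0.4832 0.0150 r 0.0190
[385. 373.] 702 ztop 0.0222 circ 0.6806 0.0512 r 0.0165
[288. 399.] 627 ztop 0.0237 circ 0.6149 0.0159 r 0.0095
floor z -0.0002
```

View pics/w6.png

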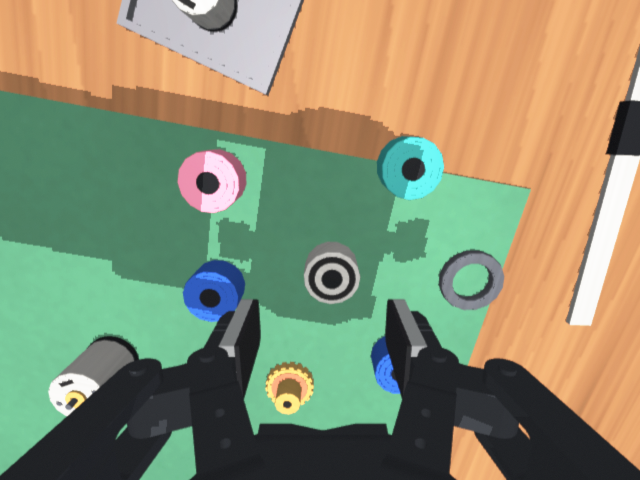

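The view shows the steel bearing at (332,277), clear of the pink (210,182), turquoise (412,168) and blue (210,293) look-alikes. Descending on it.

Request:
{"api": "jog_arm", "payload": {"moves": {"dx":[-0.009,0,0,0,0,0,0,0,0,0],"dy":[0.0055,0,0,0,0,0,0,0,0,0],"dz":[0.015,0.025,0.02,0.008,0.002,0,0,0,0,0],"rz":[0,0,0,0,0,0,0,0,0,0],"jaw":[0.055,0.055,0.055,0.055,0.05,0.0,0.0,0.0,0.0,0]}}}

```text
time_s: 13.95
position: [0.6275, 0.112, 0.0349]
tool_rot: [[-0.174, 0.985, 0.001], [0.985, 0.174, 0.0], [-0.0, 0.001, -1.0]]
ft_force: [-0.5, 0.1, 2.1]
grip_width: 0.0331
gripper_force: 40.0
```

Request:
{"api": "jog_arm", "payload": {"moves": {"dx":[0,0,0,0,0],"dy":[0,0,0,0,0],"dz":[-0.01,-0.03,-0.02,-0.01,0],"rz":[0,0,0,0,0],"jaw":[0,0,0,0,0]}}}

```text
time_s: 14.45
position: [0.6277, 0.112, 0.1058]
tool_rot: [[-0.174, 0.985, 0.003], [0.985, 0.174, -0.0], [-0.0, 0.003, -1.0]]
ft_force: [0.7, -0.8, -0.5]
grip_width: 0.0324
gripper_force: 40.0
```

```bash
python3 to.py 0.5502 -0.279 0.10
```

```text
pos [0.6277 0.112  0.1058] yaw 10.0 tool d [-0.3716 -0.1443  0.0056] f [ 0.7 -0.8 -0.5] w 0.0324 t 14.45
```

Request:
{"api": "jog_arm", "payload": {"moves": {"dx":[-0.02,-0.034,-0.041,-0.041,-0.041,-0.041,-0.041,-0.041,-0.041,-0.03],"dy":[-0.0078,-0.0132,-0.0159,-0.0159,-0.0159,-0.0159,-0.0159,-0.0159,-0.0159,-0.0116],"dz":[0,0,0,0,0,0,0,0,0,0],"rz":[0,0,0,0,0,0,0,0,0,0],"jaw":[0,0,0,0,0,0,0,0,0,0]}}}

```text
time_s: 15.45
position: [0.5487, -0.2807, 0.103]
tool_rot: [[-0.172, 0.985, -0.002], [0.985, 0.172, 0.001], [0.001, -0.002, -1.0]]
ft_force: [-0.3, 0.2, -1.3]
grip_width: 0.0332
gripper_force: 40.0
```

Request:
{"api": "jog_arm", "payload": {"moves": {"dx":[0,0,0],"dy":[0,0,0],"dz":[0,0,0],"rz":[0,0,0],"jaw":[0,0,0]}}}

```text
time_s: 15.75
position: [0.5499, -0.2771, 0.1036]
tool_rot: [[-0.175, 0.985, -0.001], [0.985, 0.175, 0.001], [0.001, -0.001, -1.0]]
ft_force: [0.6, 0.6, -1.8]
grip_width: 0.0328
gripper_force: 40.0
```

```bash
python3 to.py 0.5502 -0.279 0.04; python3 tray.py pics/w7.png 0.55 -0.279 0.11
```

```text
pos [ 0.5499 -0.2771  0.1036] yaw 10.1 tool d [-0.002  -0.      0.0636] f [ 0.6  0.6 -1.8] w 0.0328 t 15.75
((0.5454293489456177, -0.24727201461791992), (0.06768609583377838, 0.11652929335832596), 9.841431617736816) [[0.5020999908447266, -0.1956000030040741], [0.5220000147819519, -0.31049999594688416], [0.588699996471405, -0.2989000082015991], [0.5687999725341797, -0.18410000205039978]]
z [0.0024 0.0031 0.0036 0.0048 0.0099]
rim rect ((0.5511291027069092, -0.28091689944267273), (0.06822820752859116, 0.18428005278110504), 9.766457557678223)
```

View pics/w7.png

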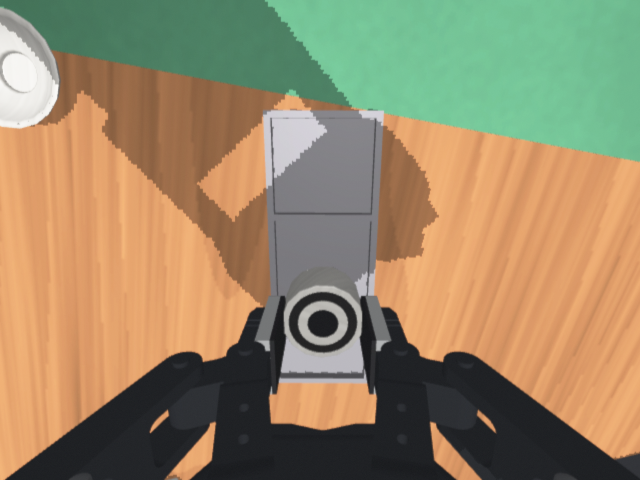

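The view shows the bearing held at (322,322) above the tray's middle compartment, with empty compartments on either side. Rim centre is (0.551, −0.281). Lowering now.

Request:
{"api": "jog_arm", "payload": {"moves": {"dx":[-0.003,0,0,0,0,0,0,0,0,0],"dy":[0,0,0,0,0,0,0,0,0,0],"dz":[0.015,0.022,0.015,0.006,0.002,0.001,0.001,0.001,0,0],"rz":[0,0,0,0,0,0,0,0,0,0],"jaw":[0,0,0,0,0,0,0,0,0,0]}}}

```text
time_s: 16.8
position: [0.5505, -0.2814, 0.0416]
tool_rot: [[-0.174, 0.985, 0.0], [0.985, 0.174, -0.0], [-0.0, 0.0, -1.0]]
ft_force: [-0.8, -0.4, -0.4]
grip_width: 0.0328
gripper_force: 40.0
```

Request:
{"api": "jog_arm", "payload": {"moves": {"dx":[0,0,0,0],"dy":[0,0,0,0],"dz":[0.001,0.001,0,0],"rz":[0,0,0,0],"jaw":[0,0,0,0]}}}

```text
time_s: 17.2
position: [0.5505, -0.2813, 0.0393]
tool_rot: [[-0.174, 0.985, -0.0], [0.985, 0.174, 0.0], [0.0, -0.0, -1.0]]
ft_force: [0.1, -0.4, -1.5]
grip_width: 0.0326
gripper_force: 40.0
```

Request:
{"api": "jog_arm", "payload": {"moves": {"dx":[0,0,0],"dy":[0,0,0],"dz":[0.001,0,0],"rz":[0,0,0],"jaw":[0,0,0]}}}

```text
time_s: 17.5
position: [0.5506, -0.2814, 0.0389]
tool_rot: [[-0.174, 0.985, 0.0], [0.985, 0.174, -0.0], [-0.0, 0.0, -1.0]]
ft_force: [-1.3, 1.9, 5.8]
grip_width: 0.0327
gripper_force: 40.6
```

Request:
{"api": "jog_arm", "payload": {"moves": {"dx":[0,0,0,0,0,0,0],"dy":[0,0,0,0,0,0,0],"dz":[0,0,-0.005,-0.02,-0.03,-0.01,0],"rz":[0,0,0,0,0,0,0],"jaw":[0.048,0.048,0.048,0.05,0.055,0.055,0.055]}}}

```text
time_s: 18.2
position: [0.551, -0.2817, 0.1047]
tool_rot: [[-0.174, 0.985, 0.002], [0.985, 0.174, -0.002], [-0.002, 0.002, -1.0]]
ft_force: [1.1, 0.5, 0.0]
grip_width: 0.0546
gripper_force: 0.0
```

```bash
python3 to.py 0.484 0.0142 0.11; python3 look.py pics/w8.png 0.013
```

```text
pos [ 0.551  -0.2817  0.1047] yaw 10.0 tool d [ 0.303  -0.0146 -0.006 ] f [1.1 0.5 0. ] w 0.0546 t 18.20
[30. 65.] 1788 ztop 0.0180 circ 0.3700 -0.2008 r 0.0291
[322. 261.] 2695 ztop 0.0265 circ 0.5512 -0.2808 r 0.0177
floor z -0.0004
```

Request:
{"api": "jog_arm", "payload": {"moves": {"dx":[0.02,0.038,0.041,0.041,0.041,0.041,0.041,0.04,0,0],"dy":[-0.001,-0.002,-0.002,-0.002,-0.002,-0.002,-0.002,-0.0016,0,0],"dz":[-0.005,-0.005,0,0,0,0,0,0,0,0],"rz":[0,0,0,0,0,0,0,0,0,0],"jaw":[0.055,0.055,0.055,0.055,0.055,0.055,0.055,0.055,0.055,0.055]}}}

```text
time_s: 19.25
position: [0.4831, 0.0151, 0.1125]
tool_rot: [[-0.175, 0.985, -0.002], [0.985, 0.175, 0.0], [0.0, -0.002, -1.0]]
ft_force: [-0.1, -0.9, -0.9]
grip_width: 0.0549
gripper_force: 0.0
```

```bash
python3 to.py 0.484 0.0142 0.038; python3 look.py pics/w9.png 0.014
```

```text
pos [0.4831 0.0151 0.1125] yaw 10.1 tool d [-0.001   0.0009  0.0745] f [-0.1 -0.9 -0.9] w 0.0549 t 19.25
[490.  30.] 3868 ztop 0.0230 circ 0.5478 0.1577 r 0.0179
[121. 251.] 5823 ztop 0.0247 circ 0.3564 -0.0224 r 0.0427
[464. 165.] 2996 ztop 0.0228 circ 0.5552 0.0859 r 0.0178
[629. 256.] 1033 ztop 0.0222 circ 0.6796 0.0510 r 0.0162
[323. 267.] 3375 ztop 0.0426 circ 0.4844 0.0137 r 0.0182
[520. 290.] 767 ztop 0.0240 circ 0.6142 0.0163 r 0.0094
[623. 423.] 1765 ztop 0.0434 circ 0.7187 -0.0718 r 0.0136
floor z -0.0001
```

Request:
{"api": "jog_arm", "payload": {"moves": {"dx":[-0.001,0,0,0,0,0,0,0,0,0],"dy":[0.001,0,0,0,0,0,0,0,0,0],"dz":[0.015,0.025,0.022,0.01,0.003,0,0,0,0,0],"rz":[0,0,0,0,0,0,0,0,0,0],"jaw":[0.055,0.055,0.055,0.055,0.05,0.0,0.0,0.0,0.0,0]}, "grip_n": 60}}

```text
time_s: 20.3
position: [0.4848, 0.0137, 0.0388]
tool_rot: [[-0.174, 0.985, 0.001], [0.985, 0.174, -0.0], [-0.0, 0.001, -1.0]]
ft_force: [-0.9, -0.1, 1.8]
grip_width: 0.034
gripper_force: 59.8
```

Request:
{"api": "jog_arm", "payload": {"moves": {"dx":[0,0,0,0,0],"dy":[0,0,0,0,0],"dz":[-0.01,-0.03,-0.02,-0.01,0],"rz":[0,0,0,0,0],"jaw":[0,0,0,0,0]}}}

```text
time_s: 20.8
position: [0.4851, 0.0137, 0.1095]
tool_rot: [[-0.174, 0.985, 0.003], [0.985, 0.174, -0.001], [-0.001, 0.002, -1.0]]
ft_force: [-0.5, -0.6, -1.5]
grip_width: 0.0342
gripper_force: 60.2
```

```bash
python3 to.py 0.5407 -0.2215 0.11
```

```text
pos [0.4851 0.0137 0.1095] yaw 10.0 tool d [-2.413e-01  1.390e-02 -2.000e-04] f [-0.5 -0.6 -1.5] w 0.0342 t 20.80
```

Request:
{"api": "jog_arm", "payload": {"moves": {"dx":[-0.02,-0.035,-0.041,-0.041,-0.041,-0.041,-0.0223,0,0],"dy":[0.001,0.002,0.0025,0.0025,0.0025,0.0025,0.0009,0,0],"dz":[0,0,0,0,0,0,0,0,0],"rz":[0,0,0,0,0,0,0,0,0],"jaw":[0,0,0,0,0,0,0,0,0]}}}

```text
time_s: 21.7
position: [0.5396, -0.2211, 0.107]
tool_rot: [[-0.173, 0.985, -0.002], [0.985, 0.173, 0.002], [0.002, -0.002, -1.0]]
ft_force: [-0.5, -0.0, -2.1]
grip_width: 0.0343
gripper_force: 60.2
```

```bash
python3 to.py 0.5407 -0.2215 0.0465
```

```text
pos [ 0.5396 -0.2211  0.107 ] yaw 10.0 tool d [-0.0007  0.0011  0.0605] f [-0.5 -0.  -2.1] w 0.0343 t 21.70
```

Request:
{"api": "jog_arm", "payload": {"moves": {"dx":[0,0,0,0,0,0,0,0,0,0],"dy":[0.001,0,0,0,0,0,0,0,0,0],"dz":[0.015,0.02,0.015,0.006,0.002,0.001,0.001,0.001,0,0],"rz":[0,0,0,0,0,0,0,0,0,0],"jaw":[0,0,0,0,0,0,0,0,0,0]}}}

```text
time_s: 22.7
position: [0.5413, -0.2213, 0.0475]
tool_rot: [[-0.174, 0.985, 0.0], [0.985, 0.174, -0.0], [-0.0, 0.0, -1.0]]
ft_force: [0.3, 0.6, -2.6]
grip_width: 0.0339
gripper_force: 60.2
```

Request:
{"api": "jog_arm", "payload": {"moves": {"dx":[0,0,0,0],"dy":[0,0,0,0],"dz":[0.001,0.001,0,0],"rz":[0,0,0,0],"jaw":[0,0,0,0]}}}

```text
time_s: 23.1
position: [0.5412, -0.2213, 0.0453]
tool_rot: [[-0.174, 0.985, -0.0], [0.985, 0.174, 0.0], [0.0, -0.0, -1.0]]
ft_force: [0.1, -0.4, -2.3]
grip_width: 0.0344
gripper_force: 60.2
```

Request:
{"api": "jog_arm", "payload": {"moves": {"dx":[0,0,0,0],"dy":[0,0,0,0],"dz":[0.001,0.001,0,0],"rz":[0,0,0,0],"jaw":[0,0,0,0]}}}

```text
time_s: 23.5
position: [0.5412, -0.2213, 0.0433]
tool_rot: [[-0.174, 0.985, -0.0], [0.985, 0.174, 0.0], [0.0, -0.0, -1.0]]
ft_force: [-0.5, -0.4, -3.4]
grip_width: 0.034
gripper_force: 60.2
```

Request:
{"api": "jog_arm", "payload": {"moves": {"dx":[0,0,0],"dy":[0,0,0],"dz":[0.0006,0,0],"rz":[0,0,0],"jaw":[0,0,0]}}}

```text
time_s: 23.8
position: [0.5413, -0.2213, 0.0428]
tool_rot: [[-0.174, 0.985, 0.0], [0.985, 0.174, -0.0], [-0.0, 0.0, -1.0]]
ft_force: [-0.1, 0.2, -2.2]
grip_width: 0.0349
gripper_force: 60.5
```

Request:
{"api": "jog_arm", "payload": {"moves": {"dx":[0,0,0],"dy":[0,0,0],"dz":[0.0006,0,0],"rz":[0,0,0],"jaw":[0,0,0]}}}

```text
time_s: 24.1
position: [0.5413, -0.2213, 0.0428]
tool_rot: [[-0.174, 0.985, 0.0], [0.985, 0.174, -0.0], [-0.0, 0.0, -1.0]]
ft_force: [-2.1, 0.9, 5.2]
grip_width: 0.0348
gripper_force: 60.9
```

Request:
{"api": "jog_arm", "payload": {"moves": {"dx":[0,0,0,0,0,0,0,0],"dy":[0,0,0,0,0,0,0,0],"dz":[0,0,0,-0.01,-0.03,-0.02,-0.01,0],"rz":[0,0,0,0,0,0,0,0],"jaw":[0.048,0.048,0.048,0.05,0.05,0.05,0.05,0.05]}}}

```text
time_s: 24.9
position: [0.5416, -0.2215, 0.1136]
tool_rot: [[-0.174, 0.985, 0.002], [0.985, 0.174, -0.002], [-0.002, 0.002, -1.0]]
ft_force: [0.3, 0.1, -0.3]
grip_width: 0.0503
gripper_force: 0.0
```

```bash
python3 to.py 0.6143 0.0161 0.11; python3 look.py pics/w10.png 0.013
```

```text
pos [ 0.5416 -0.2215  0.1136] yaw 10.0 tool d [0.2214 0.1128 0.0034] f [ 0.3  0.1 -0.3] w 0.0503 t 24.90
[449.  60.] 3006 ztop 0.0308 circ 0.5902 -0.0986 r 0.0133
[ 39. 175.] 2703 ztop 0.0177 circ 0.3661 -0.2004 r 0.0301
[322. 264.] 3584 ztop 0.0466 circ 0.5420 -0.2208 r 0.0181
[320. 339.] 2181 ztop 0.0264 circ 0.5513 -0.2805 r 0.0179
floor z -0.0002
```

Request:
{"api": "jog_arm", "payload": {"moves": {"dx":[0.02,0.032,0.036,0.036,0.036,0.036,0.025,0,0],"dy":[0.0102,0.0163,0.0183,0.0183,0.0183,0.0183,0.0127,0,0],"dz":[0,0,0,0,0,0,0,0,0],"rz":[0,0,0,0,0,0,0,0,0],"jaw":[0.05,0.05,0.05,0.05,0.05,0.05,0.05,0.05,0.05]}}}

```text
time_s: 25.85
position: [0.6131, 0.0161, 0.1109]
tool_rot: [[-0.175, 0.985, -0.002], [0.985, 0.175, 0.0], [0.0, -0.002, -1.0]]
ft_force: [-0.6, -0.3, -0.3]
grip_width: 0.0503
gripper_force: 0.0
```

```bash
python3 to.py 0.6143 0.0161 0.034; python3 look.py pics/w11.png 0.014
```

```text
pos [0.6131 0.0161 0.1109] yaw 10.1 tool d [-0.0002  0.0014  0.0769] f [-0.6 -0.3 -0.3] w 0.0503 t 25.85
[246.   8.] 841 ztop 0.0225 circ 0.5503 0.1471 r 0.0141
[242. 126.] 3202 ztop 0.0227 circ 0.5554 0.0861 r 0.0175
[449. 222.] 2664 ztop 0.0227 circ 0.6858 0.0531 r 0.0178
[324. 260.] 696 ztop 0.0241 circ 0.6145 0.0158 r 0.0091
[266. 401.] 1187 ztop 0.0301 circ 0.5902 -0.0980 r 0.0138
[458. 433.] 196 ztop 0.0448 circ 0.7223 -0.0792 r 0.0098
floor z -0.0001
```

Request:
{"api": "jog_arm", "payload": {"moves": {"dx":[0,0,0,0,0,0,0,0,0,0],"dy":[0.001,0,0,0,0,0,0,0,0,0],"dz":[0.016,0.025,0.022,0.01,0.0025,0,0,0,0,0],"rz":[0,0,0,0,0,0,0,0,0,0],"jaw":[0.045,0.04,0.04,0.04,0.04,0.0,0.0,0.0,0.0,0]}, "grip_n": 40}}

```text
time_s: 26.9
position: [0.615, 0.0158, 0.0376]
tool_rot: [[-0.174, 0.985, 0.002], [0.985, 0.174, -0.001], [-0.001, 0.002, -1.0]]
ft_force: [-0.6, -1.0, 6.7]
grip_width: 0.0155
gripper_force: 39.5
```

Request:
{"api": "jog_arm", "payload": {"moves": {"dx":[0,0,0,0,0],"dy":[0,0,0,0,0],"dz":[-0.01,-0.03,-0.025,-0.015,0],"rz":[0,0,0,0,0],"jaw":[0,0,0,0,0]}}}

```text
time_s: 27.4
position: [0.6153, 0.0161, 0.1192]
tool_rot: [[-0.174, 0.985, 0.004], [0.985, 0.174, -0.001], [-0.001, 0.004, -1.0]]
ft_force: [-0.5, 0.4, -1.5]
grip_width: 0.0155
gripper_force: 39.1
```

```bash
python3 to.py 0.5611 -0.340 0.117
```

```text
pos [0.6153 0.0161 0.1192] yaw 10.0 tool d [-0.3413 -0.1153  0.0021] f [-0.5  0.4 -1.5] w 0.0155 t 27.40
```

Request:
{"api": "jog_arm", "payload": {"moves": {"dx":[-0.02,-0.034,-0.041,-0.041,-0.041,-0.041,-0.041,-0.041,-0.041,0],"dy":[-0.0068,-0.0115,-0.0138,-0.0138,-0.0138,-0.0138,-0.0138,-0.0138,-0.0142,0],"dz":[0,0,0,0,0,0,0,0,0,0],"rz":[0,0,0,0,0,0,0,0,0,0],"jaw":[0,0,0,0,0,0,0,0,0,0]}}}

```text
time_s: 28.4
position: [0.5585, -0.3446, 0.1151]
tool_rot: [[-0.168, 0.986, -0.001], [0.986, 0.168, -0.0], [-0.0, -0.001, -1.0]]
ft_force: [-0.2, -0.1, -1.3]
grip_width: 0.0154
gripper_force: 39.1
```

Request:
{"api": "jog_arm", "payload": {"moves": {"dx":[0,0],"dy":[0,0],"dz":[0,0],"rz":[0,0],"jaw":[0,0]}}}

```text
time_s: 28.6
position: [0.5602, -0.3385, 0.1159]
tool_rot: [[-0.174, 0.985, -0.001], [0.985, 0.174, 0.001], [0.002, -0.001, -1.0]]
ft_force: [-0.9, -0.2, -0.7]
grip_width: 0.0152
gripper_force: 39.1
```

```bash
python3 to.py 0.5611 -0.340 0.044
```

```text
pos [ 0.5602 -0.3385  0.1159] yaw 10.0 tool d [-0.0017  0.0007  0.0719] f [-0.9 -0.2 -0.7] w 0.0152 t 28.60
```

Request:
{"api": "jog_arm", "payload": {"moves": {"dx":[0,0,0,0,0,0,0,0,0],"dy":[0,0,0,0,0,0,0,0,0],"dz":[0.018,0.023,0.018,0.007,0.003,0.001,0.001,0,0],"rz":[0,0,0,0,0,0,0,0,0],"jaw":[0,0,0,0,0,0,0,0,0]}}}

```text
time_s: 29.5
position: [0.5603, -0.3399, 0.0461]
tool_rot: [[-0.174, 0.985, 0.001], [0.985, 0.174, -0.001], [-0.001, 0.001, -1.0]]
ft_force: [0.5, -0.3, -2.2]
grip_width: 0.0156
gripper_force: 39.1
```

Request:
{"api": "jog_arm", "payload": {"moves": {"dx":[0,0,0,0],"dy":[0,0,0,0],"dz":[0.001,0.001,0,0],"rz":[0,0,0,0],"jaw":[0,0,0,0]}}}

```text
time_s: 29.9
position: [0.5602, -0.3398, 0.0436]
tool_rot: [[-0.174, 0.985, -0.0], [0.985, 0.174, 0.0], [0.0, -0.0, -1.0]]
ft_force: [0.1, 0.0, -1.0]
grip_width: 0.0154
gripper_force: 39.1
```

Request:
{"api": "jog_arm", "payload": {"moves": {"dx":[0,0,0,0],"dy":[0,0,0,0],"dz":[0.001,0.001,0,0],"rz":[0,0,0,0],"jaw":[0,0,0,0]}}}

```text
time_s: 30.3
position: [0.5602, -0.3398, 0.0417]
tool_rot: [[-0.174, 0.985, 0.0], [0.985, 0.174, -0.0], [-0.0, 0.0, -1.0]]
ft_force: [-0.5, 0.6, 1.0]
grip_width: 0.0157
gripper_force: 39.3
```

Request:
{"api": "jog_arm", "payload": {"moves": {"dx":[0,0,0],"dy":[0,0,0],"dz":[0.0006,0,0],"rz":[0,0,0],"jaw":[0,0,0]}}}

```text
time_s: 30.6
position: [0.5602, -0.3398, 0.0416]
tool_rot: [[-0.174, 0.985, 0.0], [0.985, 0.174, -0.0], [-0.0, 0.0, -1.0]]
ft_force: [-1.2, 1.0, 4.8]
grip_width: 0.0153
gripper_force: 39.7
```

Contact. I'll release, rise and step back, then check everything.

Request:
{"api": "jog_arm", "payload": {"moves": {"dx":[0,0,0,0,0,0,0,0,0,0],"dy":[0,0,0,0,0,0,0,0.0,0,0],"dz":[0,0,-0.005,-0.02,-0.04,-0.04,-0.03,-0.02,0,0],"rz":[0,0,0,0,0,0,0,0,0,0],"jaw":[0.035,0.035,0.035,0.035,0.04,0.04,0.04,0.04,0.04,0.04]}}}

```text
time_s: 31.6
position: [0.56, -0.3396, 0.1956]
tool_rot: [[-0.174, 0.985, -0.0], [0.985, 0.174, 0.0], [0.0, -0.0, -1.0]]
ft_force: [0.1, 0.4, -1.3]
grip_width: 0.0397
gripper_force: 0.0
```

Request:
{"api": "jog_arm", "payload": {"moves": {"dx":[0,0,0,0,0,0,0],"dy":[-0.03,-0.04,-0.04,-0.04,-0.03,0,0],"dz":[0,0,0,0,0,0,0],"rz":[0,0,0,0,0,0,0],"jaw":[0.04,0.04,0.04,0.04,0.04,0.04,0.04]}}}

```text
time_s: 32.3
position: [0.3826, -0.371, 0.1951]
tool_rot: [[-0.172, 0.985, -0.001], [0.985, 0.172, 0.002], [0.002, -0.001, -1.0]]
ft_force: [0.2, -0.0, -0.3]
grip_width: 0.0404
gripper_force: 0.0
```

```bash
sed -i 's#crop1#crop2#' meas.py; python3 meas.py | grep ^T; python3 - <<'E'
from h import *
T=shot("top","pics/top1.png"); cv2.imwrite("pics/end.png",cv2.resize(cv2.cvtColor(T["pixels"][110:320,60:560],cv2.COLOR_RGB2BGR),None,fx=1.6,fy=1.6))
print(observe()["time_s"])
E
```

```text
T mat z 0.000790102573903901
T [348. 129.] n 388 ztop 0.0473 circ [ 0.7238 -0.0692  0.0151] rgb [34. 34. 30.]
T [272. 154.] n 374 ztop 0.0254 circ [0.6841 0.0537 0.0176] rgb [ 35.  79. 152.]
T [190. 169.] n 393 ztop 0.0255 circ [0.6581 0.1856 0.0178] rgb [ 10. 136. 127.]
T [365. 212.] n 291 ztop 0.0330 circ [ 0.5887 -0.0976  0.0131] rgb [72. 78. 76.]
T [107. 220.] n 27 ztop 0.0160 circ [0.5761 0.3153 0.007 ] rgb [176.  99.  52.]
T [107. 234.] n 364 ztop 0.0306 circ [0.5543 0.3145 0.0092] rgb [174. 100.  45.]
T [251. 233.] n 377 ztop 0.0255 circ [0.5535 0.087  0.0174] rgb [ 40.  85. 159.]
T [512. 230.] n 183 ztop 0.0303 circ [ 0.5596 -0.3387  0.0095] rgb [160. 111.  39.]
T [478. 236.] n 411 ztop 0.0294 circ [ 0.5504 -0.2791  0.0179] rgb [110. 106.  98.]
T [206. 237.] n 392 ztop 0.0255 circ [0.5466 0.1578 0.0174] rgb [181. 116. 135.]
T [443. 241.] n 520 ztop 0.0499 circ [ 0.5406 -0.2194  0.0182] rgb [153. 142. 127.]
T [146. 243.] n 274 ztop 0.0386 circ [0.5363 0.2493 0.013 ] rgb [134.5 126.   93. ]
T [432. 353.] n 537 ztop 0.0206 circ [ 0.3644 -0.1995  0.0297] rgb [129. 124. 114.]
T [309. 360.] n 1059 ztop 0.0277 circ [ 0.355  -0.0218  0.042 ] rgb [114.  19.  15.]
32.45
```

View pics/end.png

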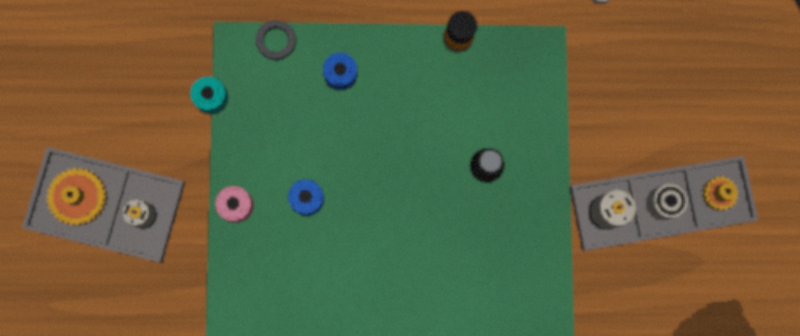

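The final picture shows the large gear (76,196) and small motor (138,212) in the pair tray. The trio tray holds the large motor (614,208), bearing (670,201) and small gear (722,193). Each stands about 4 mm higher than on the bench, so flat on its floor, and the loupe (488,164) is unmoved.

```bash
python3 -c "
from rig import close_job; print(close_job())"
```

```text
the job is handed in; nothing more can be done
None
```

Both drive kits are in their trays and the job is handed in at about 32 s of the 112 s allowed; the last picture showed every part flat in its compartment and the loupe unmoved.

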